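# Gauge and rack the bearer bars

### The job

Swing the tray's counterweighted keeper arm up past its balance point and let go, so that it rests fully open by itself. Then check one of the bearer bars (any one) on the height gauge: lay it flat on the anvil with one end under the foot, press the sprung foot down onto its top face for a second and let it rise again. With the arm still open, lay every bearer bar, the checked one too, flat on the floor of the tray (either way up, none on top of another), then swing the arm all the way down over them, and leave the other things on the bench where they are.

Things in the scene. Friction and masses are not known exactly. Their poses are not given: they have to be found in the camera images.
- bar_0: Loose pale brushed-metal bearer bar, 150 mm long (its x axis), 36 mm wide (y), 18 mm high (z), rounded edges, two screw holes right through, the same both ways up, 0.19 to 0.34 kg. Origin at its centre, 9 mm above what it lies on. Lies flat on the bench, long side roughly away from the robot. Two or three of the four bars are present.
- bar_1: Loose pale brushed-metal bearer bar, 150 mm long (its x axis), 36 mm wide (y), 18 mm high (z), rounded edges, two screw holes right through, the same both ways up, 0.19 to 0.34 kg. Origin at its centre, 9 mm above what it lies on. Lies flat on the bench, long side roughly away from the robot. Two or three of the four bars are present.
- bar_2: Loose pale brushed-metal bearer bar, 150 mm long (its x axis), 36 mm wide (y), 18 mm high (z), rounded edges, two screw holes right through, the same both ways up, 0.19 to 0.34 kg. Origin at its centre, 9 mm above what it lies on. Lies flat on the bench, long side roughly away from the robot. Two or three of the four bars are present.
- bar_3: Loose pale brushed-metal bearer bar, 150 mm long (its x axis), 36 mm wide (y), 18 mm high (z), rounded edges, two screw holes right through, the same both ways up, 0.19 to 0.34 kg. Origin at its centre, 9 mm above what it lies on. Lies flat on the bench, long side roughly away from the robot. Two or three of the four bars are present.
- tray: Fixed shallow pale-metal tray; origin at the centre of its underside. Inside 180 mm along its x (away from the robot), 260 mm along its y; floor 5 mm and wall tops 26 mm above the bench. The keeper arm turns on a dark fork (77 mm high) outside the +y wall; closed, it spans the tray at tray x = +60 mm, with the underside of its rubber strip 28 mm above the bench, 5 mm over bars lying in the tray.
- gate (a joint): Keeper arm angle, rad: 0 = closed (level across the tray), 1.85 = fully open at its stop, leaning outward on the tray's +y side. A round counterweight at the pivot makes it balance near 0.8 rad: below that it falls shut, above that it falls open to the stop, both damped. Lifting at the pin takes under 1 N. Starts closed.
- gate_pin (a point): Grip point of the keeper arm: a dark round pin 12 mm thick that sticks out of the arm 45 mm towards the robot (tray's -x), 232 mm from the pivot. The point lies 25 mm from the arm's face, 20 mm from the pin's free end. Closed, it is 65 mm above the bench, over the tray; open, about 290 mm. The pin can turn between gripping fingers as the arm swings.
- gate_hinge (a point): Point on the keeper arm's pivot line, which runs along the tray's x axis; fixed to the tray, 65 mm above the bench. The pin point circles it at 232 mm in the tray's y-z plane.
- gauge: Fixed height gauge; origin on the bench below the foot. Steel anvil plate 12 mm thick, 100 mm wide (y), from 110 mm in front of the foot (-x, towards the robot) to 55 mm behind it. A dark column stands from 32 mm to 54 mm behind the foot, and a head holds the slide at 91 to 111 mm above the bench.
- gauge_anvil (a point): Point on the anvil's top face straight below the foot, 12 mm above the bench; its x axis points away from the robot to the column.
- gauge_slide (a joint): Travel of the gauge's slide downward, m: 0 = at rest, fully up (the foot 50 mm above the anvil), 0.050 = on the bare anvil; the height of what is under the foot is 0.050 minus this, so a bar lying flat reads 0.032. A spring lifts it: about 1 N to start it and 3 N at 32 mm; it rises by itself when let go.
- gauge_foot (a point): Centre of the underside of the gauge's foot, a 16 mm steel disc; moves with the slide.
- gauge_knob (a point): Centre of the top of the slide's black push knob, 26 mm in diameter, 114 mm above the foot's underside (176 mm above the bench at rest); press it straight down.
- loupe: Bystander: small black stand loupe, 37 mm across, 35 mm high, in front of the tray; origin at the centre of its underside. Leave it.
- ink_tin: Bystander: ink tin, 70 mm across, 48 mm high, in front of the tray; origin at the centre of its underside. Leave it.

How it is judged (in metres and radians):
On the way, in this order (a step that is already met when the one before it is completed fails the run):
1. the keeper arm rests fully open by itself, untouched (value of joint gate above 1.75 rad and contact force between the fingers and tray below 0.1 N and not (velocity of joint gate above 0.1 rad/s)), for 0.3 s.
2. the gauge's foot is down on the top face of a bar that lies flat on the anvil, and reads its height (value of joint gauge_slide between 0.03 and 0.0345 m and ((x of gauge_foot in the frame of bar_0 between -0.072 and 0.072 m and y of gauge_foot in the frame of bar_0 between -0.016 and 0.016 m and (z of gauge_foot in the frame of bar_0 between 0.006 and 0.0105 m or z of gauge_foot in the frame of bar_0 between -0.0105 and -0.006 m) and (angle between bar_0's own z axis and vertical below 0.06 rad or angle between bar_0's own z axis and vertical above 3.08159 rad)) or (x of gauge_foot in the frame of bar_1 between -0.072 and 0.072 m and y of gauge_foot in the frame of bar_1 between -0.016 and 0.016 m and (z of gauge_foot in the frame of bar_1 between 0.006 and 0.0105 m or z of gauge_foot in the frame of bar_1 between -0.0105 and -0.006 m) and (angle between bar_1's own z axis and vertical below 0.06 rad or angle between bar_1's own z axis and vertical above 3.08159 rad)) or (x of gauge_foot in the frame of bar_2 between -0.072 and 0.072 m and y of gauge_foot in the frame of bar_2 between -0.016 and 0.016 m and (z of gauge_foot in the frame of bar_2 between 0.006 and 0.0105 m or z of gauge_foot in the frame of bar_2 between -0.0105 and -0.006 m) and (angle between bar_2's own z axis and vertical below 0.06 rad or angle between bar_2's own z axis and vertical above 3.08159 rad)) or (x of gauge_foot in the frame of bar_3 between -0.072 and 0.072 m and y of gauge_foot in the frame of bar_3 between -0.016 and 0.016 m and (z of gauge_foot in the frame of bar_3 between 0.006 and 0.0105 m or z of gauge_foot in the frame of bar_3 between -0.0105 and -0.006 m) and (angle between bar_3's own z axis and vertical below 0.06 rad or angle between bar_3's own z axis and vertical above 3.08159 rad)))), for 0.3 s.
3. every bar lies flat in the tray with the arm still open and the gauge's slide up again (value of joint gate above 1.75 rad and value of joint gauge_slide below 0.004 m and x of bar_0 in the frame of tray between -0.08 and 0.08 m and y of bar_0 in the frame of tray between -0.12 and 0.12 m and z of bar_0 in the frame of tray between 0.01 and 0.018 m and (angle between bar_0's own z axis and vertical below 0.08 rad or angle between bar_0's own z axis and vertical above 3.06159 rad) and linear speed of each of bar_0, bar_1, bar_2, bar_3 below 0.02 m/s and x of bar_1 in the frame of tray between -0.08 and 0.08 m and y of bar_1 in the frame of tray between -0.12 and 0.12 m and z of bar_1 in the frame of tray between 0.01 and 0.018 m and (angle between bar_1's own z axis and vertical below 0.08 rad or angle between bar_1's own z axis and vertical above 3.06159 rad) and x of bar_2 in the frame of tray between -0.08 and 0.08 m and y of bar_2 in the frame of tray between -0.12 and 0.12 m and z of bar_2 in the frame of tray between 0.01 and 0.018 m and (angle between bar_2's own z axis and vertical below 0.08 rad or angle between bar_2's own z axis and vertical above 3.06159 rad) and x of bar_3 in the frame of tray between -0.08 and 0.08 m and y of bar_3 in the frame of tray between -0.12 and 0.12 m and z of bar_3 in the frame of tray between 0.01 and 0.018 m and (angle between bar_3's own z axis and vertical below 0.08 rad or angle between bar_3's own z axis and vertical above 3.06159 rad)), for 0.2 s.
At the end, for the whole second after the job is handed in: Every bar present lies flat and at rest on the tray's floor (either way up, tilt under 0.08 rad, its origin within 80 mm of the tray's centre along the tray's x and 120 mm along its y), the keeper arm is closed (below 0.06 rad) and the gauge's slide is up (below 4 mm) (value of joint gate below 0.06 rad and value of joint gauge_slide below 0.004 m and x of bar_0 in the frame of tray between -0.08 and 0.08 m and y of bar_0 in the frame of tray between -0.12 and 0.12 m and z of bar_0 in the frame of tray between 0.01 and 0.018 m and (angle between bar_0's own z axis and vertical below 0.08 rad or angle between bar_0's own z axis and vertical above 3.06159 rad) and linear speed of each of bar_0, bar_1, bar_2, bar_3 below 0.02 m/s and x of bar_1 in the frame of tray between -0.08 and 0.08 m and y of bar_1 in the frame of tray between -0.12 and 0.12 m and z of bar_1 in the frame of tray between 0.01 and 0.018 m and (angle between bar_1's own z axis and vertical below 0.08 rad or angle between bar_1's own z axis and vertical above 3.06159 rad) and x of bar_2 in the frame of tray between -0.08 and 0.08 m and y of bar_2 in the frame of tray between -0.12 and 0.12 m and z of bar_2 in the frame of tray between 0.01 and 0.018 m and (angle between bar_2's own z axis and vertical below 0.08 rad or angle between bar_2's own z axis and vertical above 3.06159 rad) and x of bar_3 in the frame of tray between -0.08 and 0.08 m and y of bar_3 in the frame of tray between -0.12 and 0.12 m and z of bar_3 in the frame of tray between 0.01 and 0.018 m and (angle between bar_3's own z axis and vertical below 0.08 rad or angle between bar_3's own z axis and vertical above 3.06159 rad)); the robot touches nothing.
It fails at once if the loupe is pushed more than 30 mm from its place (distance of loupe from where it was at the start of the episode above 0.03 m).
It fails at once if the ink tin is pushed more than 30 mm from its place (distance of ink_tin from where it was at the start of the episode above 0.03 m).
Of bar_0, bar_1, bar_2, bar_3 only 2 to 3 are there at a start; the rules pass over those that are not, and their reading is None.
At some moment in a run one of bar_0, bar_1, bar_2, bar_3 may be knocked a few centimetres aside while the robot is not near it.
Once in a run the grip may slacken for a moment while it holds something.
It also fails if it takes over 200 s, if anything falls off the work surface, if the arm or the gripper's body presses on something with over 40 N, if the wrist force passes 120 N, or if a joint passes its speed limit or range.

### The arm

A 6-joint arm with a two-finger parallel gripper is mounted at the origin on a cart in front of the work surface, level with it; the furniture and walls round the work are solid. World frame = base frame: x ahead of the robot, y to its left, z up, the work surface at z = 0. Lengths are in m, angles in degrees, forces in N, time in s.
With the tool pointing down it reaches from about 0.25 to 0.725 m from the base axis. Payload 9.7 kg.
Tool frame: the origin (TCP) lies at the centre of the arm's flange, where the gripper is bolted on; the fingertips stand 173 mm ahead of it and the grasp point (between the pads) lies 155 mm ahead of it; z points along the fingers, y is the line along which they close (so a half turn about z gives the same grasp; the last joint's range is limited). The gripper opens to 85 mm and grips with 20 to 120 N. Pads are 22 mm wide; open, the fingers measure 114 mm over their backs; the gripper's body (76 mm by 85 mm) begins 54 mm behind the grasp point. The pads swing forward as they close: fully open they stand 13 mm farther back than shut.
Start: joints at [-65.088, 4.979, 10.078, 95.1, 0, 90], TCP at [0.232, -0.499, 0.405] pointing down, gripper open.
Joint ranges: [-179.16, 179.16], [-48.56, 103.87], [-65.8, 70.77], [-126.05, 130.52], [-82.76, 87.17], [-180, 180]. Speed limits (degrees/s): [127.2, 127.2, 147.25, 180, 180, 180].

### API

Orientations are given as [roll, pitch, yaw] about the fixed x, y, z axes, in that order (R = Rz(yaw) Ry(pitch) Rx(roll)).
In Python, from workcell import monitor, camera, get_calibration, bot gives the robot as it stands.
- The arm moves only by the tool carry_out, never from a script. Its argument "targets" is text: rows parted by semicolons, each of 7 numbers parted by spaces: the shift along the tool's x, y, z in units of 0.04 m (1.0 is 0.04 m), then the turn, a rotation vector about the tool's x, y, z in units of 0.1 rad (1.0 is 0.1 rad), then the opening, from -1 (shut) to 1 (fully open), so that 0 is half open. A call has exactly 8 rows; each row shifts and turns the commanded pose from where the row before left it, along the tool's axes as they then stand; what a row does not reach is not made up. A row lasts 1/12 s, in which the tool goes at most 41.7 mm and 7.16 degrees, less where a joint would pass 70% of its speed; a pose out of reach is approached as far as the arm can. A call with a number of a shift or a turn outside -1 to 1 is refused whole. A call with a gripper value outside its range is refused whole. The fingers move at their own pace and stop on an object; "newtons" is the grip in N (left out, the last holds). Time passes only in rows, so rows that do not move let the fingers close, or fill a call up. It gives the time, the measured TCP pose, the force, the opening and the grip force at its end, in the units of the state.
- monitor.get_obs(): the state, without advancing time (a new reading comes with each control period).
- camera(name): name is "side" or "top"; returns the picture (400x640x3 uint8, red, green, blue); there is no depth.
- get_calibration(name): a dict with "fx", "fy", "cx", "cy" (pixels), "view" (4x4, takes a point from world to camera coordinates). Camera axes: x right, y down, z forward; pixel columns grow to the right and rows downward; lengths in m; the calibration is good to about 2 mm. A picture is of the moment at which its call begins. get_calibration takes no time and is no camera call.
- bot.job_done(): hands the job in; it is judged then, once.
The state is a dict: "time": time; "q": joint angles; "qd": joint speeds; "joint_efforts": joint torques, N m; "ee_pos": TCP position; "tcp_rot": TCP orientation; "wrist_force": force on the tool from outside, world axes, zero at the start; "torque": the same for the moment, N m; "opening": finger opening in m; "grasp_force": force on a finger pad.
Only numpy, scipy, OpenCV 4.12 (cv2) and the standard library are available. Lean on these libraries where they do the work, as an engineer would, in place of code of your own. Each camera call takes 0.05 s, during which the arm holds its last target. There are 200 camera calls.

## Working session

There is one attempt and no reset: what is moved stays moved. The work goes in short steps, Python scripts to look and compute and a tool call to move; the robot and the scene stay as the last step left them, time stands still between calls to the robot, and variables do not carry over. Pictures are saved under pics/ and viewed, at most 14 in all, crops included, and the job is handed in when it is done.

Besides the shell and the picture viewer there is one more tool, called as name(argument=value, ...) on one line, values as JSON. carry_out: Moves the arm, as the interface text tells. Shifts and turns lie within -1 to 1; 1 stands for 0.04 m of shift or 0.1 rad of turn. Its arguments: {"type":"object","properties":{"targets":{"type":"string"},"newtons":{"type":"number"}},"required":["targets"]}

```bash
mkdir -p pics; ls; python3 - <<'E'
from workcell import monitor, camera, get_calibration, bot
import cv2
for n in("top","side"):
    cv2.imwrite(f"pics/{n}0.png",camera(n)[:,:,::-1]); print(n,get_calibration(n))
print(monitor.get_obs())
E
```

```text
pics
top {'fx': 414.62501919490774, 'fy': 414.62501919490774, 'cx': 318.1167963465122, 'cy': 194.164016869824, 'view': array([[ 0.00618947, -0.99986005,  0.01554268, -0.00310258],
       [-0.9894035 , -0.00837797, -0.14495011,  0.5299267 ],
       [ 0.14506004, -0.01448081, -0.98931688,  1.24656389],
       [ 0.        ,  0.        ,  0.        ,  1.        ]])}
side {'fx': 479.9458276557008, 'fy': 479.9458276557008, 'cx': 325.71512467937634, 'cy': 202.3100178968303, 'view': array([[-0.79201366, -0.61003847,  0.02382071,  0.41219342],
       [-0.34163033,  0.41052669, -0.84543276,  0.27806664],
       [ 0.50596747, -0.67773217, -0.53355039,  0.97633603],
       [ 0.        ,  0.        ,  0.        ,  1.        ]])}
{'time': 0.1, 'q': array([-6.50865603e+01,  5.00949367e+00,  1.00393199e+01,  9.50988036e+01,
       -9.09896259e-04,  8.99992664e+01]), 'qd': array([-0.00761732, -0.04054454,  0.2041241 ,  0.12722142,  0.00420049,
       -0.01801581]), 'joint_efforts': array([ 2.24669930e-03, -5.21560800e+01,  4.65653872e+01,  1.60246447e-02,
        8.24556969e-05,  1.65052671e-05]), 'ee_pos': array([ 0.23169039, -0.49883201,  0.40404193]), 'tcp_rot': array([-1.79931023e+02,  9.09012480e-04,  2.49141744e+01]), 'wrist_force': array([-0.34018149, -0.58467994,  0.27827945]), 'torque': array([-0.01981554, -0.01726812, -0.01265316]), 'grasp_force': 0.0, 'opening': 0.0854649843950522}
```

View pics/top0.png

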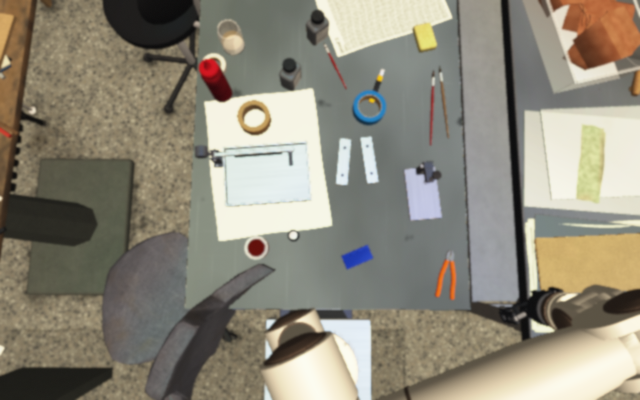

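View pics/side0.png

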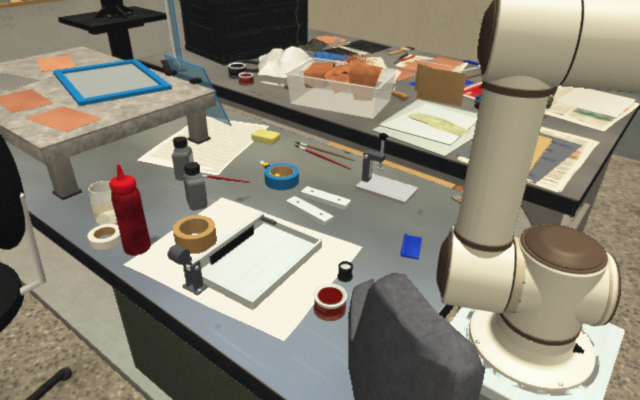

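The top view shows two bars at about (344,162) and (370,160), the tray at (267,175) with the arm closed and its pin near (291,158), the gauge at (425,190), the loupe at (293,236) and the tin at (256,247).

```bash
cat > h.py <<'E'
from workcell import monitor, camera, get_calibration, bot
import cv2, numpy as np
np.set_printoptions(precision=4,suppress=True)
def ray(n,uv):
    c=get_calibration(n);V=c["view"];R=V[:3,:3];t=V[:3,3]
    d=R.T@np.array([(uv[0]-c["cx"])/c["fx"],(uv[1]-c["cy"])/c["fy"],1]);return -R.T@t,d
def onz(n,uv,z):
    o,d=ray(n,uv);return o+d*(z-o[2])/d[2]
def tri(a,b):
    o1,d1=ray("top",a);o2,d2=ray("side",b)
    s=np.linalg.lstsq(np.c_[d1,-d2],o2-o1,rcond=None)[0];p,q=o1+s[0]*d1,o2+s[1]*d2
    return (p+q)/2,np.linalg.norm(p-q)
def proj(n,p):
    c=get_calibration(n);x=c["view"][:3,:3]@np.array(p)+c["view"][:3,3]
    return np.array([c["fx"]*x[0]/x[2]+c["cx"],c["fy"]*x[1]/x[2]+c["cy"]])
def bars(im,roi,z,thr=185,amin=300,amax=1200):
    "pale elongated blobs in the top picture -> centre, yaw, size in world"
    x0,y0,x1,y1=roi;m=np.zeros(im.shape[:2],np.uint8)
    m[y0:y1,x0:x1]=(im[y0:y1,x0:x1].min(2)>thr)*255
    r=[]
    for c in cv2.findContours(m,0,2)[0]:
        if amin<cv2.contourArea(c)<amax:
            P=np.array([onz("top",p,z)[:2] for p in c[:,0].astype(float)])
            (cx,cy),(w,h),a=cv2.minAreaRect((P*1000).astype(np.float32))
            if w<h: w,h,a=h,w,a+90
            r.append((round(cx/1000,4),round(cy/1000,4),round((a+90)%180-90,1),round(w),round(h)))
    return r
def obs():
    o=monitor.get_obs();print({k:np.round(o[k],4) for k in("time","ee_pos","tcp_rot","wrist_force","opening","grasp_force","q")});return o
E
python3 - <<'E'
from h import *
im=camera("top");s=camera("side")
cv2.imwrite("pics/t1.png",cv2.resize(im[90:255,190:450,::-1],None,fx=3,fy=3,interpolation=2))
cv2.imwrite("pics/s1.png",cv2.resize(s[120:320,155:425,::-1],None,fx=2.9,fy=2.9,interpolation=2))
print(bars(im,(325,125,395,195),.018))
print(bars(im,(325,125,395,195),.018,160))
E
```

```text
[(0.6398, -0.0787, -4.9, 149, 35), (0.6463, -0.1617, 8.0, 148, 35)]
[(0.6409, -0.0785, -5.1, 152, 38), (0.6469, -0.161, 8.0, 152, 38)]
```

View pics/t1.png

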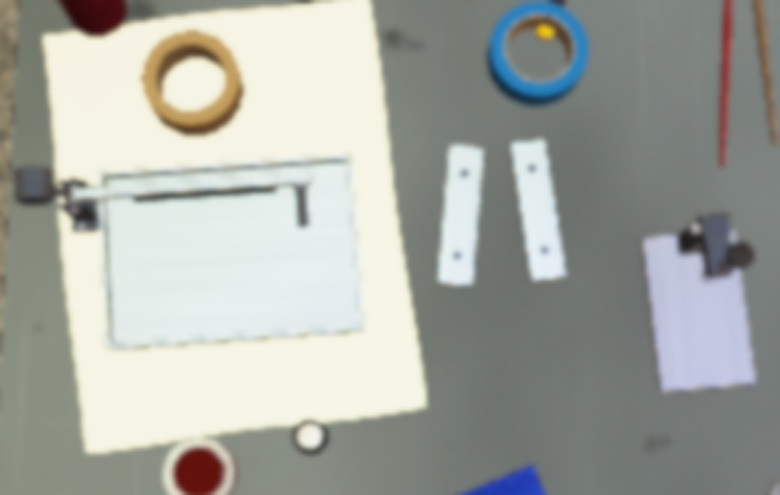

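View pics/s1.png

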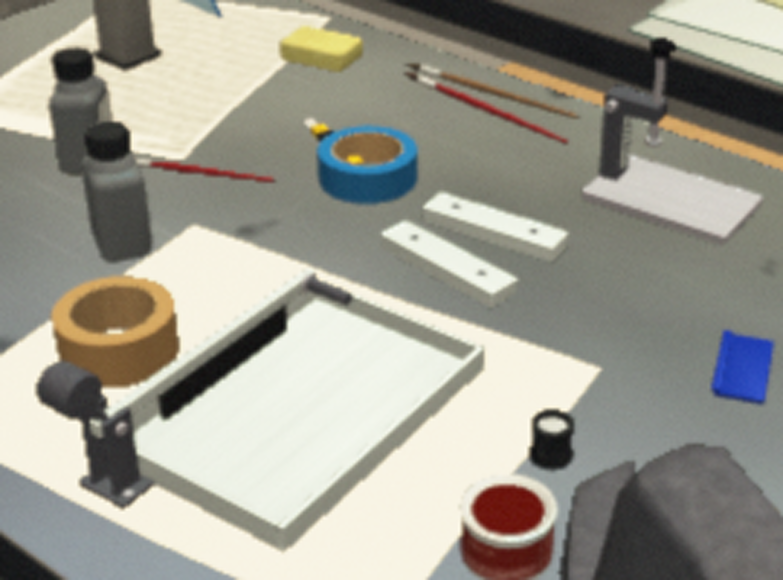

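```bash
python3 - <<'E'
from h import *
T=lambda u,v:(190+u/3-.33,90+v/3-.33)
S=lambda u,v:(155+u/2.9-.33,120+v/2.9-.33)
C=[onz("top",T(*p),.026) for p in((105,172),(350,158),(362,330),(110,348))]
for c in C: print("tray",c)
print("ctr",np.mean(C,0)); 
for p,q in((0,1),(3,2)): d=C[p]-C[q];print("yaw+y",np.degrees(np.arctan2(-d[0],d[1])),np.linalg.norm(d))
for p,q in((3,0),(2,1)): d=C[q]-C[p];print("yaw x",np.degrees(np.arctan2(d[1],d[0])),np.linalg.norm(d))
a=[onz("top",T(*p),.012) for p in((643,238),(663,391),(755,381))]
print("anvil",a); d=a[0]-a[1];print(np.degrees(np.arctan2(d[1],d[0])),np.linalg.norm(d)); d=a[1]-a[2];print(np.degrees(np.arctan2(-d[0],d[1])),np.linalg.norm(d))
y=np.arctan2(*(a[0]-a[1])[1::-1]); R=np.array([[np.cos(y),-np.sin(y)],[np.sin(y),np.cos(y)]])
print("gauge foot",(a[1][:2]+a[2][:2])/2+R@[.11,0])
print("knob",onz("top",T(742,256),.17), tri(T(742,256),S(662,46)))
print("pin tip",onz("top",T(304,226),.07),onz("top",T(303,186),.07),tri(T(304,226),S(350,296)))
print("foot",onz("side",S(654,141),.062))
E
```

```text
tray [0.6805 0.298  0.026 ]
tray [0.6984 0.0392 0.026 ]
tray [0.5142 0.0248 0.026 ]
tray [0.4932 0.2856 0.026 ]
ctr [0.5966 0.1619 0.026 ]
yaw+y 3.968849913128011 0.2594223274112826
yaw+y 4.5950791293625635 0.2616110697635134
yaw x 3.7950764145621547 0.18763976074528674
yaw x 4.466206357663546 0.18478656991607179
anvil [array([ 0.6176, -0.2743,  0.012 ]), array([ 0.4541, -0.2914,  0.012 ]), array([ 0.4654, -0.3888,  0.012 ])]
5.98163669773296 0.16440078818753573
6.5972532998401245 0.0980024572998208
gauge foot [ 0.5692 -0.3286]
knob [ 0.5679 -0.3312  0.17  ] (array([ 0.569 , -0.3313,  0.1682]), np.float64(0.0016635406861663581))
pin tip [0.6146 0.0845 0.07  ] [0.6563 0.0862 0.07  ] (array([0.6157, 0.0848, 0.064 ]), np.float64(0.0003166454476901936))
foot [ 0.5672 -0.3285  0.062 ]
```

carry_out(targets="0 0 0 0 0 0.9 1;0 0 0 0 0 0.9 1;0 0 0 0 0 0.9 1;0 0 0 0 0 0.9 1;0 0 0 0 0 0 1;0 0 0 0 0 0 1;0 0 0 0 0 0 1;0 0 0 0 0 0 1", newtons=30)

```text
time: 0.87
ee_pos: [0.2317, -0.4988, 0.4046]
tcp_rot: [-180.0, 0.0, 4.4]
wrist_force: [0.0, -0.6, 0.3]
opening: 0.0852
grasp_force: 0.0
```

carry_out(targets="0.46 -0.57 0 0 0 0 1;0.46 -0.57 0 0 0 0 1;0.46 -0.57 0 0 0 0 1;0.46 -0.57 0 0 0 0 1;0.46 -0.57 0 0 0 0 1;0.46 -0.57 0 0 0 0 1;0.46 -0.57 0 0 0 0 1;0.46 -0.57 0 0 0 0 1")

```text
time: 1.53
ee_pos: [0.3653, -0.3047, 0.4048]
tcp_rot: [180.0, -0.0, 4.4]
wrist_force: [0.3, 0.5, 0.5]
opening: 0.0854
grasp_force: 0.0
```

carry_out(targets="0.46 -0.57 0 0 0 0 1;0.46 -0.57 0 0 0 0 1;0.46 -0.57 0 0 0 0 1;0.46 -0.57 0 0 0 0 1;0.46 -0.57 0 0 0 0 1;0.46 -0.57 0 0 0 0 1;0.46 -0.57 0 0 0 0 1;0.46 -0.57 0 0 0 0 1")

```text
time: 2.2
ee_pos: [0.4985, -0.1117, 0.4048]
tcp_rot: [180.0, -0.0, 4.4]
wrist_force: [0.8, -0.4, -0.1]
opening: 0.0856
grasp_force: 0.0
```

carry_out(targets="0.46 -0.57 0 0 0 0 1;0.46 -0.57 0 0 0 0 1;0.46 -0.57 0 0 0 0 1;0.46 -0.57 0 0 0 0 1;0.46 -0.57 0 0 0 0 1;0.46 -0.57 0 0 0 0 1;0.46 -0.57 0 0 0 0 1;0.46 -0.6 0 0 0 0 1")

```text
time: 2.87
ee_pos: [0.633, 0.0666, 0.4046]
tcp_rot: [-179.3, 0.0, 6.0]
wrist_force: [-0.2, 0.1, 0.6]
opening: 0.0853
grasp_force: 0.0
```

carry_out(targets="0 0 0.8 0 0 0 1;0 0 0.8 0 0 0 1;0 0 0.8 0 0 0 1;0 0 0.2 0 0 0 1;0 0 0 0 0 0 1;0 0 0 0 0 0 1;0 0 0 0 0 0 1;0 0 0 0 0 0 1")

```text
time: 3.53
ee_pos: [0.6328, 0.0654, 0.3033]
tcp_rot: [-179.4, -0.2, 5.8]
wrist_force: [-0.1, -0.0, 0.1]
opening: 0.0851
grasp_force: 0.0
```

```bash
python3 - <<'E'
from h import *
obs()
s=camera("side");t=camera("top")
a=cv2.resize(s[180:290,200:330,::-1],(520,440),interpolation=2);b=cv2.resize(t[110:220,210:340,::-1],(520,440),interpolation=2)
cv2.imwrite("pics/p2.png",cv2.resize(np.hstack([a,b]),(800,338)))
E
```

```text
{'time': np.float64(3.5333), 'ee_pos': array([0.6328, 0.0654, 0.3033]), 'tcp_rot': array([-179.355 ,   -0.1996,    5.8162]), 'wrist_force': array([-0.077 , -0.0375,  0.0934]), 'opening': np.float64(0.0851), 'grasp_force': np.float64(0.0), 'q': array([  5.7858,  15.9176,  11.4135,  85.2967,   0.6451, 179.9696])}
```

View pics/p2.png

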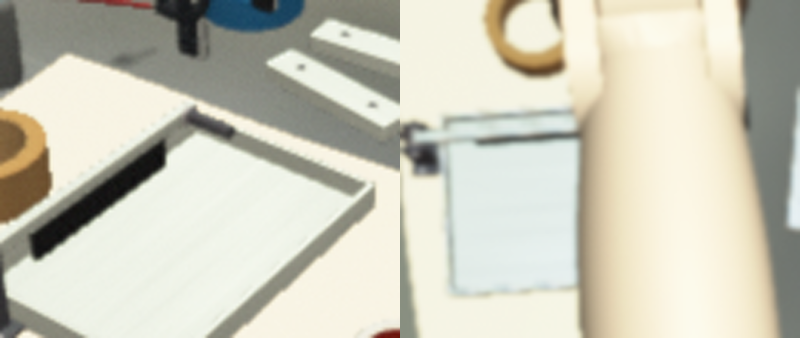

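carry_out(targets="0 0 0 0 0 -1 1;0 0 0 0 0 -1 1;0 0 0 0 0 -1 1;0 0 0 0 0 -1 1;0 0 0 0 0 -1 1;0 0 0 0 0 -1 1;0 0 0 0 0 -1 1;0 0 0 0 0 -1 1")

```text
time: 4.3
ee_pos: [0.6325, 0.0654, 0.3017]
tcp_rot: [-179.6, -0.5, 51.9]
wrist_force: [-0.3, -0.5, 0.0]
opening: 0.0852
grasp_force: 0.0
```

carry_out(targets="0 0 0 0 0 -1 1;0 0 0 0 0 -1 1;0 0 0 0 0 -1 1;0 0 0 0 0 -1 1;0 0 0 0 0 -1 1;0 0 0 0 0 -1 1;0 0 0 0 0 -1 1;0 0 0 0 0 -1 1")

```text
time: 4.97
ee_pos: [0.6325, 0.0654, 0.3017]
tcp_rot: [179.9, -0.6, 97.8]
wrist_force: [-0.1, -0.4, -1.1]
opening: 0.0854
grasp_force: 0.0
```

carry_out(targets="0 0 0 0 0 -1 1;0 0 0 0 0 -1 1;0 0 0 0 0 -1 1;0 0 0 0 0 -1 1;0 0 0 0 0 -1 1;0 0 0 0 0 -1 1;0 0 0 0 0 -1 1;0 0 0 0 0 -1 1")

```text
time: 5.63
ee_pos: [0.6325, 0.0654, 0.3017]
tcp_rot: [179.5, -0.4, 143.6]
wrist_force: [0.4, -0.2, 1.4]
opening: 0.0851
grasp_force: 0.0
```

carry_out(targets="0 0 0 0 0 -1 1;0 0 0 0 0 -1 1;0 0 0 0 0 -1 1;0 0 0 0 0 -1 1;0 0 0 0 0 -1 1;0 0 0 0 0 -1 1;0 0 0 0 0 -1 1;0 0 0 0 0 0 1")

```text
time: 6.3
ee_pos: [0.6325, 0.0654, 0.3016]
tcp_rot: [179.4, 0.0, -176.3]
wrist_force: [0.7, 0.3, 0.1]
opening: 0.0854
grasp_force: 0.0
```

carry_out(targets="0 0 0 0.1 0 0 1;-0.1 0.5 0 0 0 0 1;0 0 0 0 0 0 1;0 0 0.5 0 0 0 1;0 0 0.5 0 0 0 1;0 0 0.5 0 0 0 1;0 0 0.5 0 0 0 1;0 0 0 0 0 0 1")

```text
time: 6.97
ee_pos: [0.634, 0.0855, 0.2166]
tcp_rot: [180.0, -0.4, -176.7]
wrist_force: [-0.3, -0.5, -1.0]
opening: 0.0856
grasp_force: 0.0
```

carry_out(targets="0 0 0 0 0 0 -1;0 0 0 0 0 0 -1;0 0 0 0 0 0 -1;0 0 0 0 0 0 -1;0 0 0 0 0 0 -1;0 0 0 0 0 0 -1;0 0 0 0 0 0 -1;0 0 0 0 0 0 -1")

```text
time: 7.63
ee_pos: [0.6352, 0.088, 0.2219]
tcp_rot: [179.6, 0.1, -176.4]
wrist_force: [-1.5, 14.6, 3.5]
opening: 0.0107
grasp_force: 31.0
```

carry_out(targets="0 0.01 -0.36 0 0 0 -1;0 0.03 -0.36 0 0 0 -1;0 0.06 -0.36 0 0 0 -1;0 0.08 -0.35 0 0 0 -1;0 0.1 -0.35 0 0 0 -1;0 0.12 -0.34 0 0 0 -1;0 0.14 -0.33 0 0 0 -1;0 0.16 -0.32 0 0 0 -1")

```text
time: 8.3
ee_pos: [0.6333, 0.1163, 0.3309]
tcp_rot: [179.6, -0.1, -176.4]
wrist_force: [2.0, 21.8, -13.6]
opening: 0.0108
grasp_force: 31.6
```

carry_out(targets="0 0.22 -0.31 0 0 0 -1;0 0.24 -0.3 0 0 0 -1;0 0.24 -0.28 0 0 0 -1;0 0.26 -0.26 0 0 0 -1;0 0.27 -0.25 0 0 0 -1;0 0.28 -0.23 0 0 0 -1;0 0.29 -0.22 0 0 0 -1;0 0.3 -0.2 0 0 0 -1")

```text
time: 8.97
ee_pos: [0.6273, 0.1967, 0.4157]
tcp_rot: [-180.0, -0.1, -176.6]
wrist_force: [-11.2, -6.2, 7.1]
opening: 0.011
grasp_force: 33.0
```

carry_out(targets="0.02 0.31 -0.19 0 0 0 -1;0.02 0.32 -0.17 0 0 0 -1;0.02 0.33 -0.15 0 0 0 -1;0.02 0.34 -0.12 0 0 0 -1;0 0.35 -0.1 0 0 0 -1;0 0.35 -0.08 0 0 0 -1;0 0.36 -0.06 0 0 0 -1;0 0.36 -0.04 0 0 0 -1")

```text
time: 9.63
ee_pos: [0.6182, 0.3061, 0.4513]
tcp_rot: [179.9, -0.0, -176.6]
wrist_force: [-4.3, 0.3, -1.7]
opening: 0.0104
grasp_force: 32.3
```

carry_out(targets="0 0 0 0 0 0 1;0 0 0 0 0 0 1;0 0 0 0 0 0 1;0 0 0 0 0 0 1;0 -0.3 -0.3 0 0 0 1;0 -0.3 -0.5 0 0 0 1;0 -0.5 -0.7 0 0 0 1;0 -0.8 -0.5 0 0 0 1")

```text
time: 10.3
ee_pos: [0.6226, 0.2291, 0.5325]
tcp_rot: [179.9, 0.0, -176.5]
wrist_force: [1.7, -0.4, 1.8]
opening: 0.0853
grasp_force: 0.0
```

carry_out(targets="0 -0.8 0 0 0 0 1;0 -0.8 0 0 0 0 1;0 -0.8 0 0 0 0 1;0 -0.8 0 0 0 0 1;0 -0.8 0 0 0 0 1;0 -0.8 0 0 0 0 1;0 -0.8 0 0 0 0 1;0 -0.8 0 0 0 0 1")

```text
time: 10.97
ee_pos: [0.6377, -0.0287, 0.5312]
tcp_rot: [180.0, 0.0, -176.6]
wrist_force: [0.9, 0.3, -0.4]
opening: 0.0852
grasp_force: 0.0
```

```bash
python3 - <<'E'
from h import *
obs()
s=camera("side");t=camera("top")
a=s[100:330,100:420,::-1];b=t[60:290,150:470,::-1]
cv2.imwrite("pics/p3.png",cv2.resize(np.hstack([a,b]),(800,288)))
E
```

```text
{'time': np.float64(10.9667), 'ee_pos': array([ 0.6377, -0.0287,  0.5312]), 'tcp_rot': array([ 179.9551,    0.0363, -176.6378]), 'wrist_force': array([ 0.8707,  0.33  , -0.3751]), 'opening': np.float64(0.0852), 'grasp_force': np.float64(0.0), 'q': array([ -2.588 ,  25.547 ,  50.0589, 114.4805,   0.0484,  -5.9503])}
```

View pics/p3.png

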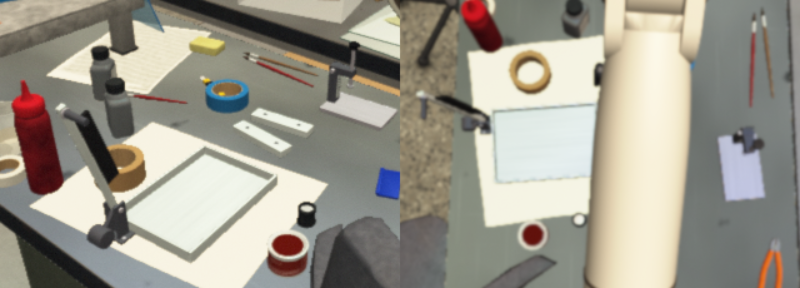

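The keeper arm is standing open (side view, about (80,110) to (110,230)) and the bars are undisturbed. Next is the right-hand bar.

carry_out(targets="0 0 0 0 0 -0.8 0.3;0.22 -0.82 0 0 0 0 0.3;0.22 -0.82 0 0 0 0 0.3;0.22 -0.83 0 0 0 0 0.3;0.21 -0.83 0 0 0 0 0.3;0 0 0.9 0 0 0 0.3;0 0 0.9 0 0 0 0.3;0 0 0.9 0 0 0 0.3", newtons=60)

```text
time: 11.73
ee_pos: [0.622, -0.1628, 0.4238]
tcp_rot: [180.0, 0.1, -172.1]
wrist_force: [0.9, -0.0, 0.4]
opening: 0.0552
grasp_force: 0.0
```

carry_out(targets="0 0 0.9 0 0 0 0.3;0 0 0.9 0 0 0 0.3;0 0 0.9 0 0 0 0.3;0 0 0.9 0 0 0 0.3;0 0 0.5 0 0 0 0.3;0 0 0.2 0 0 0 0.3;0 0 0 0 0 0 0.3;0 0 0 0 0 0 0.3")

```text
time: 12.4
ee_pos: [0.6228, -0.1615, 0.2534]
tcp_rot: [180.0, 0.1, -172.0]
wrist_force: [0.2, 0.2, 0.8]
opening: 0.0554
grasp_force: 0.0
```

```bash
python3 - <<'E'
from h import *
obs()
s=camera("side")
cv2.imwrite("pics/p4.png",cv2.resize(s[130:230,240:400,::-1],(800,500),interpolation=2))
E
```

```text
{'time': np.float64(12.4), 'ee_pos': array([ 0.6228, -0.1615,  0.2534]), 'tcp_rot': array([ 179.9622,    0.0552, -172.0093]), 'wrist_force': array([0.1903, 0.2388, 0.7872]), 'opening': np.float64(0.0554), 'grasp_force': np.float64(0.0), 'q': array([-14.5434,  17.4122,   7.7397,  80.291 ,   0.056 , -22.5341])}
```

View pics/p4.png

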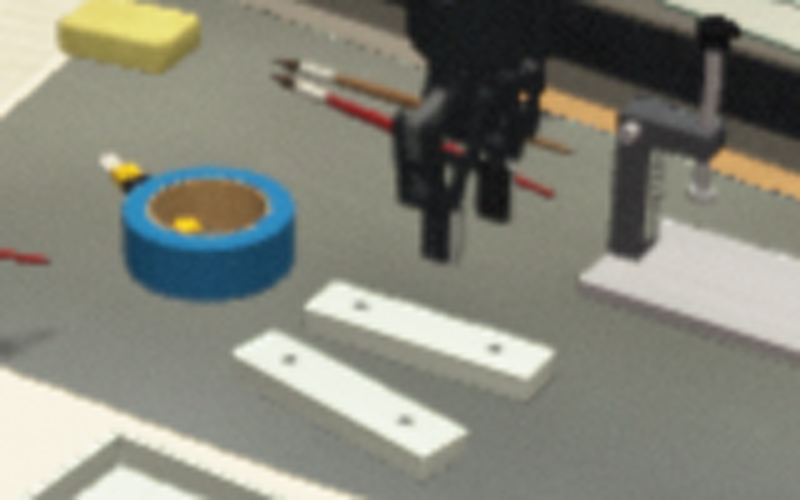

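The fingers hang above the far bar, with nothing in the way.

carry_out(targets="0.02 -0.07 0.5 0 0 0 0.3;0 0 0.5 0 0 0 0.3;0 0 0.5 0 0 0 0.3;0 0 0.3 0 0 0 0.3;0 0 0.15 0 0 0 0.3;0 0 0 0 0 0 0.3;0 0 0 0 0 0 -1;0 0 0 0 0 0 -1")

```text
time: 13.12
ee_pos: [0.6228, -0.1641, 0.1757]
tcp_rot: [180.0, 0.1, -172.0]
wrist_force: [-0.2, -1.6, -0.9]
opening: 0.0346
grasp_force: 60.7
```

carry_out(targets="0 0 0 0 0 0 -1;0 0 0 0 0 0 -1;0 0 0 0 0 0 -1;0 0 0 0 0 0 -1;0 0 0 0 0 0 -1;0 0 0 0 0 0 -1;0 0 0 0 0 0 -1;0 0 0 0 0 0 -1")

```text
time: 13.78
ee_pos: [0.6228, -0.164, 0.1757]
tcp_rot: [180.0, 0.1, -172.0]
wrist_force: [-0.8, 0.1, 7.4]
opening: 0.0346
grasp_force: 61.7
```

carry_out(targets="0 0 -0.3 0 0 0 -1;0 0 -0.6 0 0 0.3 -1;0 0 -0.6 0 0 0 -1;0.5 0 0 0 0 0 -1;0.8 0 0 0 0 0 -1;0.8 0 0 0 0 0 -1;0.8 0 0 0 0 0 -1;0.8 0 0 0 0 0 -1")

```text
time: 14.45
ee_pos: [0.4736, -0.1801, 0.2342]
tcp_rot: [179.9, -0.0, -173.7]
wrist_force: [-0.6, -0.4, -1.5]
opening: 0.0347
grasp_force: 60.6
```

carry_out(targets="0.8 0 0 0 0 0 -1;0.8 0 0 0 0 0 -1;0.55 -0.4 0 0 0 0 -1;0 -0.8 0 0 0 0 -1;0 -0.8 0 0 0 0 -1;0 -0.8 0 0 0 0 -1;0 -0.8 0 0 0 0 -1;0 -0.37 0 0 0 0 -1")

```text
time: 15.12
ee_pos: [0.407, -0.3504, 0.2344]
tcp_rot: [-180.0, 0.0, -173.8]
wrist_force: [-0.8, 0.8, -2.9]
opening: 0.0344
grasp_force: 61.0
```

```bash
python3 - <<'E'
from h import *
obs()
s=camera("side");t=camera("top")
a=s[110:250,320:500,::-1];b=t[110:250,320:500,::-1]
cv2.imwrite("pics/p5.png",cv2.resize(np.hstack([a,b]),(800,311),interpolation=2))
E
```

```text
{'time': np.float64(15.1167), 'ee_pos': array([ 0.407 , -0.3504,  0.2344]), 'tcp_rot': array([-179.9794,    0.0065, -173.8007]), 'wrist_force': array([-0.8323,  0.7576, -2.86  ]), 'opening': np.float64(0.0344), 'grasp_force': np.float64(60.9742), 'q': array([-40.7285,   3.3542, -10.4946,  76.1317,  -0.0093, -46.9278])}
```

View pics/p5.png

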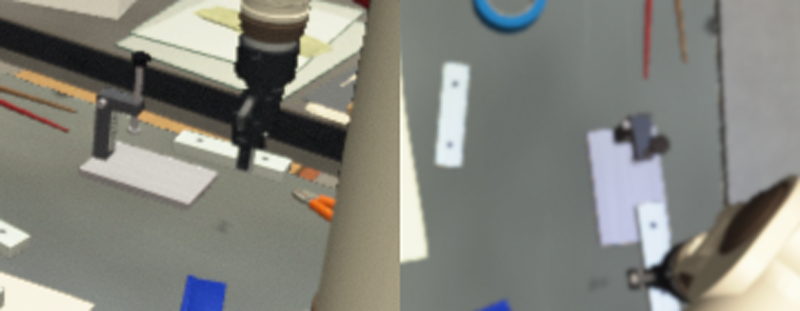

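```bash
python3 - <<'E'
from h import *
t=camera("top")
m=(t[175:260,400:460].min(2)>205).astype(np.uint8)*255
g=t[175:260,400:460]
print(onz("top",(432.2,202),.078))
print(bars(t,(420,190,445,240),.078,205,60,1500),bars(t,(420,190,445,240),.078,215,60,1500))
print(bars(t,(335,125,360,195),.018,170))
E
```

```text
[ 0.5032 -0.342   0.078 ]
[(0.4667, -0.345, 6.3, 81, 33)] [(0.4662, -0.3445, 5.8, 75, 29)]
[(0.6409, -0.0785, -5.1, 151, 37)]
```

carry_out(targets="0 0.1 0.45 0 0 0 -1;0 0 0.4 0 0 0 -1;0 0 0 0 0 0 -1;-0.5 0 0 0 0 0 -1;-0.5 0 0 0 0 0 -1;-0.5 0 0 0 0 0 -1;-0.5 0 0 0 0 0 -1;0 0 0 0 0 0 -1")

```text
time: 15.93
ee_pos: [0.4888, -0.3334, 0.2008]
tcp_rot: [180.0, 0.1, -173.6]
wrist_force: [-1.4, 0.2, -2.5]
opening: 0.0344
grasp_force: 66.3
```

carry_out(targets="0 0 0.1 0 0 0 -1;0 0 0.1 0 0 0 -1;0 0 0.1 0 0 0 -1;0 0 0 0 0 0 -1;0 0 0 0 0 0 -1;0 0 0 0 0 0 -1;0 0 0 0 0 0 -1;0 0 0 0 0 0 -1")

```text
time: 16.6
ee_pos: [0.4858, -0.3347, 0.1877]
tcp_rot: [179.9, -0.0, -173.7]
wrist_force: [-2.2, 0.2, 2.1]
opening: 0.0343
grasp_force: 66.8
```

carry_out(targets="0 0 0 0 0 0 0.3;0 0 0 0 0 0 0.3;0 0 0 0 0 0 0.3;0 0 -0.5 0 0 0 0.3;0 0 -0.8 0 0 0 0.3;0 0 -0.9 0 0 0 0.3;0.8 0 -0.9 0 0 0 0.3;0.8 0 -0.9 0 0 0 0.3")

```text
time: 17.27
ee_pos: [0.4312, -0.3406, 0.3391]
tcp_rot: [179.9, -0.0, -173.6]
wrist_force: [0.2, -0.6, -0.6]
opening: 0.0558
grasp_force: 0.0
```

```bash
python3 - <<'E'
from h import *
obs()
s=camera("side");t=camera("top")
a=s[110:250,320:500,::-1];b=t[110:250,320:500,::-1]
cv2.imwrite("pics/p6.png",cv2.resize(np.hstack([a,b]),(800,311),interpolation=2))
E
```

```text
{'time': np.float64(17.2667), 'ee_pos': array([ 0.4312, -0.3406,  0.3391]), 'tcp_rot': array([ 179.9372,   -0.0166, -173.6046]), 'wrist_force': array([ 0.1915, -0.5764, -0.639 ]), 'opening': np.float64(0.0558), 'grasp_force': np.float64(0.0), 'q': array([-38.3123,   4.0844,   1.8649,  87.8364,   0.0329, -44.7077])}
```

View pics/p6.png

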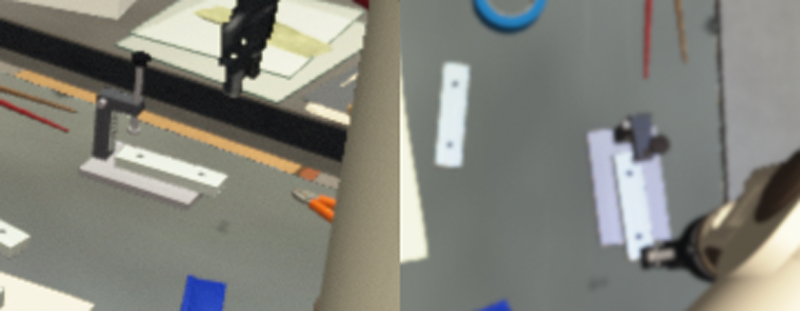

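carry_out(targets="0 0 -0.8 0 0 0 -1;0 0 -0.7 0 0 0 -1;-0.8 -0.12 0 0 0 0 -1;-0.8 0 0 0 0 0 -1;-0.8 0 0 0 0 0 -1;-0.7 0 0 0 0 0 -1;-0.35 0 0 0 0 0 -1;0 0 0 0 0 0 -1")

```text
time: 18.03
ee_pos: [0.5718, -0.3299, 0.3956]
tcp_rot: [179.9, -0.1, -173.6]
wrist_force: [1.0, -0.8, -0.6]
opening: -0.0005
grasp_force: 0.0
```

```bash
python3 - <<'E'
from h import *
obs()
s=camera("side")
cv2.imwrite("pics/p7.png",cv2.resize(s[90:200,340:440,::-1],(500,550),interpolation=2))
print(proj("side",(.569,-.330,.176)))
E
```

```text
{'time': np.float64(18.0333), 'ee_pos': array([ 0.5718, -0.3299,  0.3956]), 'tcp_rot': array([ 179.8538,   -0.0886, -173.5832]), 'wrist_force': array([ 1.0456, -0.8081, -0.5642]), 'opening': np.float64(-0.0005), 'grasp_force': np.float64(0.0), 'q': array([-29.995 ,  20.9625,  27.9737,  97.1693,   0.0651, -36.4117])}
[383.2278 133.2467]
```

View pics/p7.png

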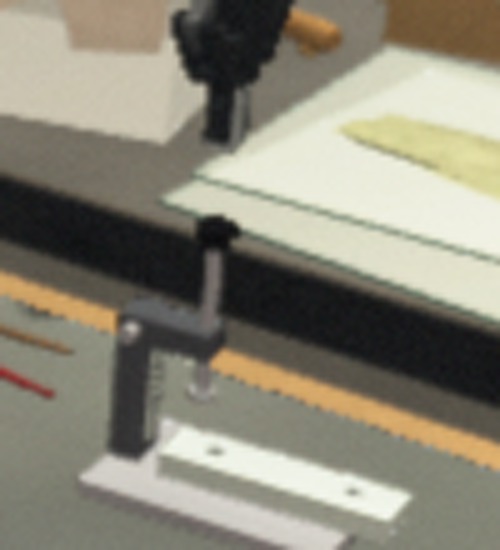

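carry_out(targets="0.04 0 0.4 0 0 0 -1;0 0 0.4 0 0 0 -1;0 0 0.3 0 0 0 -1;0 0 0.3 0 0 0 -1;0 0 0.2 0 0 0 -1;0 0 0.2 0 0 0 -1;0 0 0.1 0 0 0 -1;0 0 0.1 0 0 0 -1")

```text
time: 18.75
ee_pos: [0.5668, -0.3308, 0.3179]
tcp_rot: [179.9, -0.0, -173.7]
wrist_force: [-2.7, -0.4, 3.6]
opening: -0.0
grasp_force: 1.6
```

carry_out(targets="0 0 0.05 0 0 0 -1;0 0 0 0 0 0 -1;0 0 0 0 0 0 -1;0 0 0 0 0 0 -1;0 0 0 0 0 0 -1;0 0 0 0 0 0 -1;0 0 0 0 0 0 -1;0 0 0 0 0 0 -1")

```text
time: 19.42
ee_pos: [0.5669, -0.3307, 0.3174]
tcp_rot: [180.0, 0.0, -173.7]
wrist_force: [-5.7, 1.2, 8.5]
opening: 0.0001
grasp_force: 4.6
```

carry_out(targets="0 0 0.02 0 0 0 -1;0 0 0 0 0 0 -1;0 0 0 0 0 0 -1;0 0 0 0 0 0 -1;0 0 0 0 0 0 -1;0 0 0 0 0 0 -1;0 0 0 0 0 0 -1;0 0 0 0 0 0 -1")

```text
time: 20.08
ee_pos: [0.5668, -0.3307, 0.3174]
tcp_rot: [-180.0, 0.1, -173.7]
wrist_force: [-7.8, 2.3, 14.1]
opening: -0.0001
grasp_force: 6.6
```

```bash
python3 - <<'E'
from h import *
s=camera("side")
cv2.imwrite("pics/p8.png",cv2.resize(s[90:200,340:440,::-1],(500,550),interpolation=2))
E
```

```text
(no output)
```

View pics/p8.png

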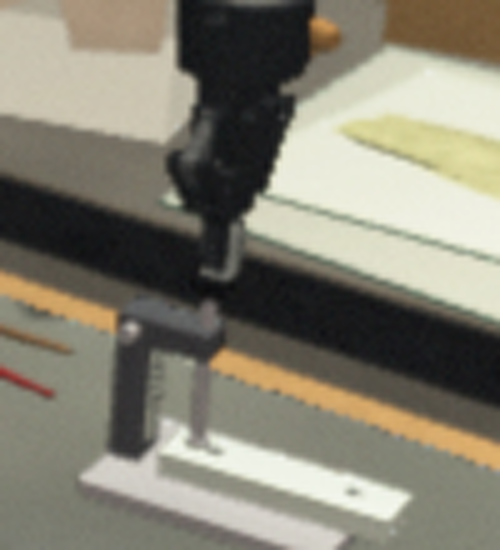

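carry_out(targets="0 0 -0.4 0 0 0 -1;0 0 -0.6 0 0 0 -1;0 0 -1 0 0 0 -1;0.5 0.12 0 0 0 0 0.3;0.5 0 0 0 0 0 0.3;0.5 0 0 0 0 0 0.3;0.5 0 0 0 0 0 0.3;0 0 0 0 0 0 0.3")

```text
time: 20.8
ee_pos: [0.4849, -0.3351, 0.3962]
tcp_rot: [180.0, 0.0, -173.8]
wrist_force: [0.2, 1.2, 0.1]
opening: 0.0554
grasp_force: 0.0
```

```bash
python3 - <<'E'
from h import *
o=obs();R=cv2.Rodrigues(np.eye(3))[0]
from scipy.spatial.transform import Rotation as Q
M=Q.from_euler("xyz",o["tcp_rot"],degrees=True).as_matrix()
print("units",M.T@(np.array([.4858,-.3347,.1880])-o["ee_pos"])/.04)
t=camera("top");print(bars(t,(335,125,360,195),.018,170))
E
```

```text
{'time': np.float64(20.8), 'ee_pos': array([ 0.4849, -0.3351,  0.3962]), 'tcp_rot': array([ 179.977 ,    0.0031, -173.7853]), 'wrist_force': array([0.2383, 1.1951, 0.0613]), 'opening': np.float64(0.0554), 'grasp_force': np.float64(0.0), 'q': array([-34.6476,  10.3468,  15.0797,  94.7456,   0.0194, -40.8623])}
units [-0.0221  0.0052  5.2038]
[(0.6407, -0.0785, -4.9, 151, 37)]
```

carry_out(targets="0 0 0.9 0 0 0 0.3;0 0 0.9 0 0 0 0.3;0 0 0.9 0 0 0 0.3;0 0 0.9 0 0 0 0.3;0 0 0.8 0 0 0 0.3;0 0 0.6 0 0 0 0.3;0 0 0.2 0 0 0 0.3;0 0 0 0 0 0 0.3")

```text
time: 21.52
ee_pos: [0.4871, -0.334, 0.1847]
tcp_rot: [179.8, -0.2, -173.7]
wrist_force: [-0.8, 0.5, 0.9]
opening: 0.056
grasp_force: 0.0
```

carry_out(targets="0 0 0 0 0 0 -1;0 0 0 0 0 0 -1;0 0 0 0 0 0 -1;0 0 0 0 0 0 -1;0 0 0 0 0 0 -1;0 0 0 0 0 0 -1;0 0 0 0 0 0 -1;0 0 0 0 0 0 -1")

```text
time: 22.18
ee_pos: [0.4878, -0.3349, 0.1893]
tcp_rot: [-179.9, 0.2, -173.7]
wrist_force: [0.6, 0.7, 6.6]
opening: 0.0347
grasp_force: 61.4
```

carry_out(targets="0 0 -0.1 0 0 0 -1;0 0 -0.1 0 0 0 -1;0.5 0 0 0 0 0 -1;0.6 0 0 0 0 0 -1;0.6 0 0 0 0 0 -1;0.5 0 0 0 0 0 -1;0 0 -0.9 0 0 0 -1;0 0 -0.9 0 0 0 -1")

```text
time: 22.85
ee_pos: [0.3976, -0.3436, 0.2656]
tcp_rot: [179.7, -0.3, -173.8]
wrist_force: [1.3, -1.2, -1.7]
opening: 0.0347
grasp_force: 61.3
```

carry_out(targets="0 0.5 -0.5 0 0 0.37 -1;0 0.8 0 0 0 0 -1;0 0.8 0 0 0 0 -1;-0.3 0.8 0 0 0 0 -1;-0.3 0.8 0 0 0 0 -1;-0.3 0.8 0 0 0 0 -1;-0.3 0.8 0 0 0 0 -1;-0.3 0.8 0 0 0 0 -1")

```text
time: 23.52
ee_pos: [0.441, -0.095, 0.2878]
tcp_rot: [179.9, -0.0, -175.8]
wrist_force: [1.0, -0.6, -2.4]
opening: 0.0342
grasp_force: 61.3
```

carry_out(targets="-0.4 0.8 0 0 0 0 -1;-0.4 0.8 0 0 0 0 -1;-0.4 0.8 0 0 0 0 -1;-0.4 0.8 0 0 0 0 -1;-0.4 0.8 0 0 0 0 -1;-0.4 0.8 0 0 0 0 -1;-0.4 0.8 0 0 0 0 -1;-0.4 0.8 0 0 0 0 -1")

```text
time: 24.18
ee_pos: [0.5503, 0.1698, 0.2878]
tcp_rot: [179.9, -0.0, -175.8]
wrist_force: [1.2, 0.1, -2.3]
opening: 0.0342
grasp_force: 61.3
```

```bash
cat >> h.py <<'E'
from scipy.spatial.transform import Rotation as Q
def units(p,yaw):
    "shift in tool units to TCP p (after turning to yaw), turn about tool z in units"
    o=obs();M=Q.from_euler("xyz",[180,0,yaw],degrees=True).as_matrix()
    print("turn z",-np.radians((yaw-o["tcp_rot"][2]+180)%360-180)/.1,"shift",M.T@(np.array(p)-o["ee_pos"])/.04)
E
python3 - <<'E'
from h import *
units((.5714,.2103,.182),-175.8)
E
```

```text
{'time': np.float64(24.1833), 'ee_pos': array([0.5503, 0.1698, 0.2878]), 'tcp_rot': array([ 179.9327,   -0.0311, -175.8171]), 'wrist_force': array([ 1.1609,  0.0804, -2.3417]), 'opening': np.float64(0.0342), 'grasp_force': np.float64(61.2686), 'q': array([17.1351,  7.7907,  0.2269, 82.4514,  0.0725, 12.9522])}
turn z -0.0029760603572106937 shift [-0.5999  0.9708  2.6455]
```

carry_out(targets="-0.3 0.5 0 0 0 0 -1;-0.3 0.47 0 0 0 0 -1;0 0 0.7 0 0 0 -1;0 0 0.7 0 0 0 -1;0 0 0.7 0 0 0 -1;0 0 0.3 0 0 0 -1;0 0 0.1 0 0 0 -1;0 0 0.05 0 0 0 -1")

```text
time: 24.85
ee_pos: [0.5711, 0.2084, 0.1857]
tcp_rot: [179.9, -0.1, -175.8]
wrist_force: [-1.0, 0.2, -2.2]
opening: 0.0346
grasp_force: 61.2
```

carry_out(targets="0 0 0.05 0 0 0 -1;0 0 0.05 0 0 0 -1;0 0 0 0 0 0 -1;0 0 0 0 0 0 -1;0 0 0 0 0 0 -1;0 0 0 0 0 0 -1;0 0 0 0 0 0 -1;0 0 0 0 0 0 -1")

```text
time: 25.52
ee_pos: [0.5714, 0.2086, 0.1824]
tcp_rot: [179.9, 0.0, -175.8]
wrist_force: [0.8, -0.2, 1.9]
opening: 0.0346
grasp_force: 61.9
```

```bash
python3 - <<'E'
from h import *
obs()
s=camera("side");t=camera("top")
a=s[130:310,140:340,::-1];b=t[110:290,190:390,::-1]
cv2.imwrite("pics/p9.png",cv2.resize(np.hstack([a,b]),(800,360),interpolation=2))
E
```

```text
{'time': np.float64(25.5167), 'ee_pos': array([0.5714, 0.2086, 0.1824]), 'tcp_rot': array([ 179.9151,    0.0415, -175.8259]), 'wrist_force': array([ 0.7668, -0.1837,  1.9318]), 'opening': np.float64(0.0346), 'grasp_force': np.float64(61.9005), 'q': array([20.0456, 14.3515, -3.9602, 71.6251,  0.0703, 15.8715])}
```

View pics/p9.png

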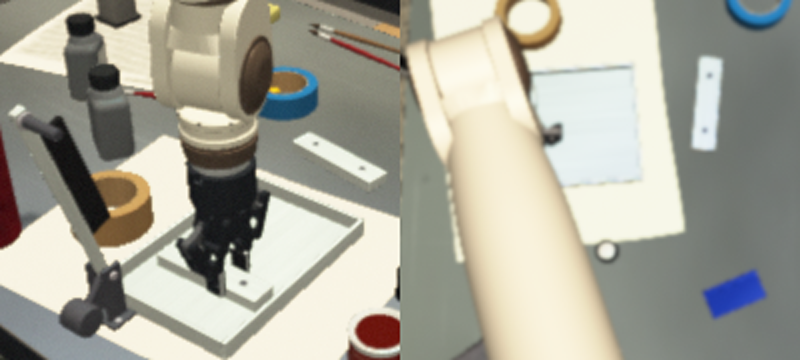

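The bar is on the tray floor in the fingers. I will release it and fetch the second one.

carry_out(targets="0 0 0 0 0 0 0.3;0 0 0 0 0 0 0.3;0 0 0 0 0 0 0.3;0 0 -0.5 0 0 0 0.3;0 0 -0.8 0 0 0 0.3;0 0 -0.9 0 0 0 0.3;0 -0.2 -0.8 0 0 0.8 0.3;0 -0.4 0 0 0 0.8 0.3")

```text
time: 26.28
ee_pos: [0.5725, 0.1855, 0.3087]
tcp_rot: [179.7, 0.4, 174.9]
wrist_force: [0.8, -0.2, 1.0]
opening: 0.0555
grasp_force: 0.0
```

carry_out(targets="0 -0.8 0 0 0 0 0.3;0 -0.8 0 0 0 0 0.3;0 -0.8 0 0 0 0 0.3;0 -0.8 0 0 0 0 0.3;0 -0.8 0 0 0 0 0.3;0 -0.8 0 0 0 0 0.3;0 -0.8 0 0 0 0 0.3;-0.5 0 0 0 0 0 0.3")

```text
time: 26.95
ee_pos: [0.57, -0.0447, 0.3019]
tcp_rot: [-180.0, -0.1, 174.8]
wrist_force: [-0.8, -0.4, 0.7]
opening: 0.0555
grasp_force: 0.0
```

```bash
python3 - <<'E'
from h import *
units((.6408,-.0785,.176),175)
t=camera("top")
print(bars(t,(225,140,315,210),.023,205,200,1200))
for p in((.6408,-.0785,.018),): print(proj("side",p),proj("top",p))
s=camera("side")
a=s[130:310,140:380,::-1];b=t[110:290,190:430,::-1]
cv2.imwrite("pics/p10.png",cv2.resize(np.hstack([a,b]),(800,300),interpolation=2))
E
```

```text
{'time': np.float64(26.95), 'ee_pos': array([ 0.57  , -0.0447,  0.3019]), 'tcp_rot': array([-179.9914,   -0.0935,  174.7906]), 'wrist_force': array([-0.8355, -0.406 ,  0.6758]), 'opening': np.float64(0.0555), 'grasp_force': np.float64(0.0), 'q': array([-4.4785,  7.1708,  1.0931, 84.0159, -0.0074,  0.7309])}
turn z -0.03654028181954096 shift [-1.8375 -0.6885  3.1471]
[]
[308.9289 206.4897] [343.0763 160.9292]
```

View pics/p10.png

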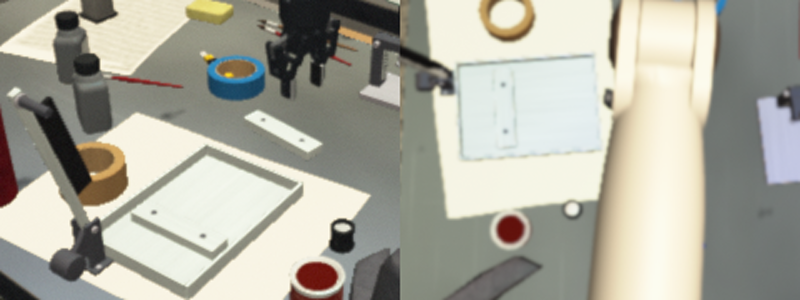

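Bar one lies flat in the tray and bar two has not moved (side crop, around (283,132)).

carry_out(targets="-0.6 -0.23 0 0 0 0 0.3;-0.6 -0.23 0 0 0 0 0.3;-0.6 -0.23 0 0 0 0 0.3;0 0 0.8 0 0 0 0.3;0 0 0.8 0 0 0 0.3;0 0 0.5 0 0 0 0.3;0 0 0 0 0 0 0.3;0 0 0 0 0 0 0.3")

```text
time: 27.72
ee_pos: [0.6409, -0.0735, 0.2164]
tcp_rot: [179.9, -0.2, 175.0]
wrist_force: [-0.3, -0.2, 0.3]
opening: 0.0556
grasp_force: 0.0
```

```bash
python3 - <<'E'
from h import *
units((.6408,-.0785,.176),175)
E
```

```text
{'time': np.float64(27.7167), 'ee_pos': array([ 0.6409, -0.0735,  0.2164]), 'tcp_rot': array([179.9241,  -0.1935, 175.0464]), 'wrist_force': array([-0.3432, -0.2076,  0.333 ]), 'opening': np.float64(0.0556), 'grasp_force': np.float64(0.0), 'q': array([-6.5511, 18.4691,  4.9533, 76.6797,  0.0705, -1.5975])}
turn z 0.008106764206992223 shift [-0.0089 -0.1257  1.0103]
```

carry_out(targets="0 -0.12 0 0 0 0 0.3;0 0 0.4 0 0 0 0.3;0 0 0.4 0 0 0 0.3;0 0 0.2 0 0 0 0.3;0 0 0 0 0 0 0.3;0 0 0 0 0 0 -1;0 0 0 0 0 0 -1;0 0 0 0 0 0 -1")

```text
time: 28.38
ee_pos: [0.6415, -0.0789, 0.1793]
tcp_rot: [179.9, 0.1, 175.0]
wrist_force: [-0.8, 1.0, 5.1]
opening: 0.0346
grasp_force: 61.6
```

carry_out(targets="0 0 0 0 0 0 -1;0 0 0 0 0 0 -1;0 0 0 0 0 0 -1;0 0 -0.3 0 0 0 -1;0 0 -0.6 0 0 0 -1;0 0 -0.8 0 0 0 -1;0 0 -0.5 0 0 0 -1;0 0 0 0 0 0 -1")

```text
time: 29.05
ee_pos: [0.6418, -0.0791, 0.2715]
tcp_rot: [180.0, 0.4, 175.0]
wrist_force: [0.8, -0.4, -2.0]
opening: 0.0344
grasp_force: 60.6
```

```bash
python3 - <<'E'
from h import *
units((.6,.112,.183),-175.8)
E
```

```text
{'time': np.float64(29.05), 'ee_pos': array([ 0.6418, -0.0791,  0.2715]), 'tcp_rot': array([179.9548,   0.4031, 175.0061]), 'wrist_force': array([ 0.8228, -0.4475, -2.0022]), 'opening': np.float64(0.0344), 'grasp_force': np.float64(60.6), 'q': array([-7.0354, 17.4429,  9.7829, 81.9388,  0.0596, -2.0414])}
turn z -1.604644938784429 shift [0.6935 4.8411 2.2128]
```

carry_out(targets="0 0 0 0 0 -0.8 -1;0 0 0 0 0 -0.8 -1;0.1 0.8 0 0 0 0 -1;0.1 0.8 0 0 0 0 -1;0.1 0.8 0 0 0 0 -1;0.1 0.8 0 0 0 0 -1;0.1 0.8 0 0 0 0 -1;0.2 0.8 0 0 0 0 -1")

```text
time: 29.72
ee_pos: [0.5986, 0.1119, 0.2646]
tcp_rot: [179.9, -0.1, -175.8]
wrist_force: [0.8, -0.2, -2.6]
opening: 0.0342
grasp_force: 60.7
```

```bash
python3 - <<'E'
from h import *
units((.6,.112,.184),-175.8)
E
```

```text
{'time': np.float64(29.7167), 'ee_pos': array([0.5986, 0.1119, 0.2646]), 'tcp_rot': array([ 179.9361,   -0.0862, -175.8362]), 'wrist_force': array([ 0.846 , -0.1536, -2.5927]), 'opening': np.float64(0.0342), 'grasp_force': np.float64(60.6883), 'q': array([10.572 , 12.6029,  3.159 , 80.6346,  0.0731,  6.4082])}
turn z -0.006316576020651155 shift [-0.0341  0.0006  2.0141]
```

carry_out(targets="0 0 0.6 0 0 0 -1;0 0 0.6 0 0 0 -1;0 0 0.4 0 0 0 -1;0 0 0.2 0 0 0 -1;0 0 0.1 0 0 0 -1;0 0 0.05 0 0 0 -1;0 0 0 0 0 0 -1;0 0 0 0 0 0 -1")

```text
time: 30.38
ee_pos: [0.5994, 0.1105, 0.1885]
tcp_rot: [179.9, 0.1, -175.8]
wrist_force: [0.2, -1.1, -3.4]
opening: 0.0345
grasp_force: 60.7
```

carry_out(targets="0 0 0.05 0 0 0 -1;0 0 0 0 0 0 -1;0 0 0 0 0 0 -1;0 0 0 0 0 0 -1;0 0 0 0 0 0 -1;0 0 0 0 0 0 -1;0 0 0 0 0 0 -1;0 0 0 0 0 0 -1")

```text
time: 31.05
ee_pos: [0.5991, 0.1106, 0.1855]
tcp_rot: [179.9, -0.0, -175.8]
wrist_force: [-1.4, -0.1, -4.0]
opening: 0.0342
grasp_force: 60.8
```

carry_out(targets="0 0 0.04 0 0 0 -1;0 0 0.03 0 0 0 -1;0 0 0 0 0 0 -1;0 0 0 0 0 0 -1;0 0 0 0 0 0 0.3;0 0 0 0 0 0 0.3;0 0 0 0 0 0 0.3;0 0 -0.3 0 0 0 0.3")

```text
time: 31.72
ee_pos: [0.5984, 0.1105, 0.1926]
tcp_rot: [180.0, -0.2, -175.8]
wrist_force: [-1.1, -0.6, -1.0]
opening: 0.0558
grasp_force: 0.0
```

carry_out(targets="0 0 -0.6 0 0 0 0.3;0 0 -0.9 0 0 0 0.3;0 0 -0.9 0 0 0 0.3;0 0 -0.9 0 0 0 0.3;0 -0.8 -0.5 0 0 0 0.3;0 -0.8 0 0 0 0 0.3;0 -0.8 0 0 0 0 0.3;0 -0.8 0 0 0 0 0.3")

```text
time: 32.38
ee_pos: [0.6084, -0.0184, 0.3482]
tcp_rot: [179.9, 0.1, -175.8]
wrist_force: [-0.1, -0.6, 0.4]
opening: 0.0552
grasp_force: 0.0
```

```bash
python3 - <<'E'
from h import *
obs()
s=camera("side");t=camera("top")
a=s[100:310,130:410,::-1];b=t[90:300,190:470,::-1]
cv2.imwrite("pics/p11.png",cv2.resize(np.hstack([a,b]),(800,300),interpolation=2))
cv2.imwrite("pics/full_s.png",s[:,:,::-1])
E
```

```text
{'time': np.float64(32.3833), 'ee_pos': array([ 0.6084, -0.0184,  0.3482]), 'tcp_rot': array([ 179.9422,    0.0799, -175.7845]), 'wrist_force': array([-0.1087, -0.5772,  0.4456]), 'opening': np.float64(0.0552), 'grasp_force': np.float64(0.0), 'q': array([-1.7449, 12.2775, 11.9972, 89.6463,  0.0658, -5.9604])}
```

View pics/p11.png

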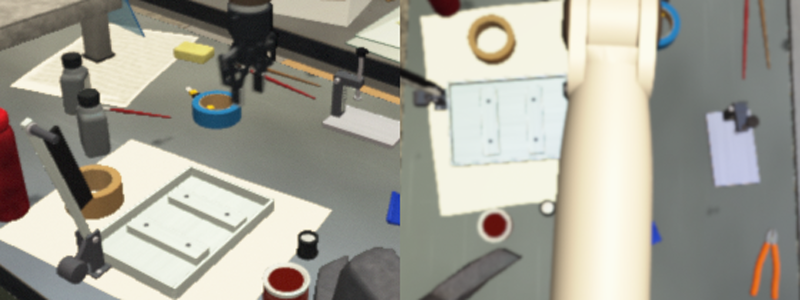

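Both bars lie flat and apart in the tray, the gauge is up and the arm is still open. Next I close the arm.

carry_out(targets="0 0 -0.9 0 0 0 1;0 0 -0.9 0 0 0 1;0 0 -0.9 0 0 0 1;0 0 -0.9 0 0 0 1;0 0 -0.7 0 0 0 1;0.12 0.8 0 0 0 0 1;0.12 0.8 0 0 0 0 1;0.12 0.8 0 0 0 0 1", newtons=30)

```text
time: 33.15
ee_pos: [0.5867, 0.0783, 0.5198]
tcp_rot: [179.9, 0.1, -175.9]
wrist_force: [0.9, 0.2, -0.1]
opening: 0.085
grasp_force: 0.0
```

carry_out(targets="0.12 0.8 0 0 0 0 1;0.12 0.8 0 0 0 0 1;0.12 0.8 0 0 0 0 1;0.12 0.8 0 0 0 0 1;0.12 0.8 0 0 0 0 1;0.12 0.8 0 0 0 0 1;0.12 0.8 0 0 0 0 1;0.12 0.8 0 0 0 0 1")

```text
time: 33.82
ee_pos: [0.529, 0.3314, 0.5199]
tcp_rot: [179.9, 0.0, -175.8]
wrist_force: [1.0, 0.0, 0.3]
opening: 0.0857
grasp_force: 0.0
```

```bash
python3 - <<'E'
from h import *
units((.523,.377,.519),-175.8)
s=camera("side");p=proj("side",(.607,.383,.288));print(p,proj("side",(.59,.382,.288)),proj("side",(.632,.384,.288)))
x,y=p.astype(int);print(s[y-16:y+17:2,x-24:x+25:2].mean(2).astype(int))
E
```

```text
{'time': np.float64(33.8167), 'ee_pos': array([0.529 , 0.3314, 0.5199]), 'tcp_rot': array([ 179.9015,    0.01  , -175.8062]), 'wrist_force': array([0.9607, 0.009 , 0.2989]), 'opening': np.float64(0.0857), 'grasp_force': np.float64(0.0), 'q': array([ 32.0532,  21.7125,  43.4284, 111.661 ,   0.0824,  27.8595])}
turn z -0.0010793875586418377 shift [0.067  1.1468 0.0223]
[162.8275 193.7306] [169.1643 196.6558] [153.9339 189.4239]
[[119 117 118 119 118 120 119 124 122 124 124 124 126 125 128 131 130 130
  128  71  70  73  71  75  88]
 [119 119 117 121 119 119 124 119 121 122 127 127 129 127 126 128 133 131
  131 100  80  71  71  72  92]
 [119 120 120 122 123 127 127 124 125 125 126 126 129 131 134 133 131 133
  133 132 133 134 127  74  93]
 [120 122 120 123 128 229 220 150 126 127 126 128 129 129 132 136 135 133
  132 136 133 133 133  80  73]
 [122 123 123 142 221 235 223 158 136 126 127 131 129 130 132 135 134 138
  136 136 135 134 135  86  64]
 [117 125 123 160 207 197 172 158 109 120 126 129 130 135 133 117 120 134
  138 140 139 135 137 102  62]
 [102 123 123 125 126 137 142  92  95  9
[... 415 characters left out ...]
31 130 125  62  46  56  69  55  47  24
   36 126 138 139 143 137  84]
 [ 41  49 120 121 123 123 122 127 130 131 132 103  26  33  44  43  35  22
   22  80 136 139 139 141 105]
 [ 37  42 110 122 122 123 125 126 130 128 130 132  54  19  19  25  22  21
   22  33 125 137 140 140 133]
 [ 36  38 106 122 125 127 126 125 127 130 130 131 103  19  16  20  18  19
   19  19  77 137 140 142 140]
 [ 34  31  86 122 125 125 126 126 123 130 130 131 130  63  21  20  19  18
   19  19  32 126 141 138 142]
 [ 33  36  68 124 123 124 128 129 131 136 131 132 130 107  31  21  17  17
   16  19  21  78 140 139 140]
 [ 26  31  46 123 127 127 126 128 129 126 128 128 130 131  62  22  23  22
   20  23  21  33 128 141 140]]
```

carry_out(targets="0.03 0.6 0 0 0 0 1;0.03 0.55 0 0 0 0 1;0 0 0 0 -0.7 0 1;0 0 0 0 -0.7 0 1;0 0 0 0 -0.7 0 1;0 0 0 0 -0.7 0 1;0 0 0 0 -0.7 0 1;0 0 0 0 0 0 1")

```text
time: 34.53
ee_pos: [0.5233, 0.3753, 0.5204]
tcp_rot: [179.9, 20.3, -175.8]
wrist_force: [-1.9, -0.4, 0.2]
opening: 0.0852
grasp_force: 0.0
```

```bash
python3 - <<'E'
from h import *
o=obs();M=Q.from_euler("xyz",o["tcp_rot"],degrees=True).as_matrix()
print(M, "grasp",o["ee_pos"]+.155*M[:,2],"units to pin",M.T@(np.array([.607,.383,.288])-o["ee_pos"]-.155*M[:,2])/.04)
E
```

```text
{'time': np.float64(34.5333), 'ee_pos': array([0.5233, 0.3753, 0.5204]), 'tcp_rot': array([ 179.8543,   20.2826, -175.8326]), 'wrist_force': array([-1.9219, -0.4408,  0.202 ]), 'opening': np.float64(0.0852), 'grasp_force': np.float64(0.0), 'q': array([ 37.5234,  11.6543,  29.2779,  90.3909, -10.8639,  31.6789])}
[[-0.9355 -0.0735  0.3455]
 [-0.0682  0.9973  0.0277]
 [-0.3467  0.0024 -0.938 ]] grasp [0.5768 0.3796 0.375 ] units to pin [0.0425 0.0235 2.3039]
```

carry_out(targets="0.04 0.02 0.5 0 0 0 1;0 0 0.5 0 0 0 1;0 0 0.5 0 0 0 1;0 0 0.4 0 0 0 1;0 0 0.3 0 0 0 1;0 0 0.1 0 0 0 1;0 0 0 0 0 0 1;0 0 0 0 0 0 1")

```text
time: 35.2
ee_pos: [0.5543, 0.3786, 0.4329]
tcp_rot: [179.9, 20.0, -175.9]
wrist_force: [0.0, -0.1, 0.4]
opening: 0.0853
grasp_force: 0.0
```

carry_out(targets="0 0 0 0 0 0 -1;0 0 0 0 0 0 -1;0 0 0 0 0 0 -1;0 0 0 0 0 0 -1;0 0 0 0 0 0 -1;0 0 0 0 0 0 -1;0 0 0 0 0 0 -1;0 0 0 0 0 0 -1")

```text
time: 35.87
ee_pos: [0.5543, 0.3787, 0.4322]
tcp_rot: [179.9, 20.0, -175.8]
wrist_force: [-1.2, 0.7, 2.5]
opening: 0.011
grasp_force: 29.2
```

carry_out(targets="-0.03 -0.35 -0.08 0 0 0 -1;-0.02 -0.36 -0.06 0 0 0 -1;-0.02 -0.36 -0.04 0 0 0 -1;-0.01 -0.36 -0.02 0 0 0 -1;0 -0.36 0 0 0 0 -1;0.01 -0.36 0.02 0 0 0 -1;0.02 -0.36 0.04 0 0 0 -1;0.02 -0.36 0.06 0 0 0 -1")

```text
time: 36.53
ee_pos: [0.5633, 0.2622, 0.4355]
tcp_rot: [179.9, 20.1, -175.9]
wrist_force: [9.4, 3.9, -1.8]
opening: 0.0109
grasp_force: 29.4
```

carry_out(targets="0.03 -0.35 0.08 0 0 0 -1;0.04 -0.34 0.11 0 0 0 -1;0.05 -0.34 0.13 0 0 0 -1;0.05 -0.33 0.14 0 0 0 -1;0.06 -0.32 0.16 0 0 0 -1;0.07 -0.31 0.18 0 0 0 -1;0.07 -0.29 0.2 0 0 0 -1;0.08 -0.28 0.22 0 0 0 -1")

```text
time: 37.2
ee_pos: [0.5707, 0.1603, 0.3829]
tcp_rot: [179.9, 20.2, -175.9]
wrist_force: [11.9, 4.1, -2.7]
opening: 0.0113
grasp_force: 29.4
```

carry_out(targets="0.09 -0.26 0.23 0 0 0 -1;0.09 -0.25 0.25 0 0 0 -1;0.1 -0.23 0.26 0 0 0 -1;0.1 -0.21 0.27 0 0 0 -1;0.11 -0.2 0.29 0 0 0 -1;0.11 -0.18 0.3 0 0 0 -1;0.11 -0.16 0.31 0 0 0 -1;0.12 -0.13 0.32 0 0 0 -1")

```text
time: 37.87
ee_pos: [0.5748, 0.0966, 0.2877]
tcp_rot: [179.8, 20.2, -175.9]
wrist_force: [15.4, 6.8, -1.2]
opening: 0.011
grasp_force: 29.3
```

carry_out(targets="0.12 -0.11 0.32 0 0 0 -1;0.12 -0.09 0.33 0 0 0 -1;0.12 -0.07 0.33 0 0 0 -1;0.12 -0.05 0.34 0 0 0 -1;0 0 0 0 0 0 -1;0 0 0 0 0 0 -1;0 0 0 0 0 0 -1;0 0 0 0 0 0 -1")

```text
time: 38.53
ee_pos: [0.5755, 0.0848, 0.2319]
tcp_rot: [179.8, 20.2, -175.8]
wrist_force: [9.7, 10.0, -1.8]
opening: 0.0109
grasp_force: 30.0
```

carry_out(targets="0.07 -0.02 0.18 0 0 0 -1;0.06 0 0.16 0 0 0 -1;0 0 0 0 0 0 -1;0 0 0 0 0 0 1;0 0 0 0 0 0 1;0 0 0 0 0 0 1;0 0 0 0 0 0 1;0 0 0 0 0 0 1")

```text
time: 39.2
ee_pos: [0.5746, 0.0835, 0.2168]
tcp_rot: [179.9, 20.0, -175.9]
wrist_force: [1.1, 0.5, 0.1]
opening: 0.0708
grasp_force: 0.0
```

carry_out(targets="0 0 -0.3 0 0 0 1;0 0 -0.5 0 0 0 1;0 0 -0.8 0 0 0 1;0 0 -0.8 0 0 0 1;0 0 -0.8 0 0 0 1;0.5 -0.8 0 0 0 0 1;0.5 -0.8 0 0 0 0 1;0.5 -0.8 0 0 0 0 1")

```text
time: 39.87
ee_pos: [0.4808, -0.0197, 0.3182]
tcp_rot: [180.0, 20.2, -175.7]
wrist_force: [0.7, -0.6, -0.5]
opening: 0.0853
grasp_force: 0.0
```

carry_out(targets="0 -0.8 0 0 0 0 1;0 -0.8 0 0 0 0 1;0 -0.8 0 0 0 0 1;0 -0.8 0 0 0 0 1;0 -0.8 0 0 0 0 1;0 -0.8 0 0 0 0 1;0 -0.8 0 0 0 0 1;0 0 0 0 0 0 1")

```text
time: 40.53
ee_pos: [0.4979, -0.2467, 0.317]
tcp_rot: [-180.0, 20.0, -176.0]
wrist_force: [-0.5, 0.0, -0.2]
opening: 0.0854
grasp_force: 0.0
```

```bash
python3 - <<'E'
from h import *
obs()
t0=cv2.imread("pics/top0.png").astype(int);t=camera("top")[:,:,::-1].astype(int)
s0=cv2.imread("pics/side0.png").astype(int);s=camera("side")[:,:,::-1].astype(int)
d=np.abs(t-t0).max(2)>40; print("top arm region diff",d[140:172,195:300].sum(),"tin/loupe",d[225:262,240:305].sum(),"tray",d[140:212,220:315].sum())
e=np.abs(s-s0).max(2)>40; print("side arm",e[205:295,165:285].sum(),"tin/loupe",e[255:322,310:360].sum(),"gauge",e[125:205,355:420].sum())
ys,xs=np.nonzero(e[205:295,165:285]);print(xs.mean()+165,ys.mean()+205) if len(xs) else 0
# pin tip dark pixel in top, before/after
for im in(t0,t): m=im[150:168,284:298].max(2)<110;y,x=np.nonzero(m);print(len(x),x.mean()+284,y.mean()+150)
g=t[:,:,:].astype(np.uint8)
k=cv2.HoughCircles(cv2.GaussianBlur(cv2.cvtColor(g,6),(3,3),0)[140:212,220:315],3,1,8,param1=60,param2=6,minRadius=1,maxRadius=3)
b=g.min(2)[140:212,220:315].astype(int); y,x=np.nonzero((b<cv2.medianBlur(b.astype(np.uint8),9).astype(int)-30)); print(sorted(set((int(a)//6*6+220,int(c)//6*6+140) for a,c in zip(x,y))))
E
```

```text
{'time': np.float64(40.5333), 'ee_pos': array([ 0.4979, -0.2467,  0.317 ]), 'tcp_rot': array([-179.9822,   20.0362, -176.0306]), 'wrist_force': array([-0.5288,  0.0209, -0.1743]), 'opening': np.float64(0.0854), 'grasp_force': np.float64(0.0), 'q': array([-28.4664,  -5.3521, -11.369 ,  66.8659,  10.5737, -30.8369])}
top arm region diff 11 tin/loupe 0 tray 21
side arm 539 tin/loupe 0 gauge 301
254.49721706864563 262.708719851577
9 290.0 157.0
10 290.0 157.5
[(220, 146), (220, 152), (220, 158), (220, 164), (220, 170), (220, 176), (226, 146), (226, 152), (226, 182), (226, 188), (226, 194), (232, 146), (232, 152), (232, 200), (232, 206), (238, 146), (238, 152), (238, 200), (238, 206), (244, 146), (244, 152), (250, 146), (250, 152), (250, 158), (250, 182), (250, 188), (250, 200), (256, 146), (256, 152), (262, 140), (262, 146), (262, 152), (262, 200), (268, 140), (268, 146), (268, 152), (274, 140), (274, 146), (274, 152), (274, 200), (280, 140), (280, 146), (280, 152), (280, 158), (280, 182), (280, 188), (286, 140), (286, 146), (286, 152), (286, 158), (286, 164), (286, 182), (292, 140), (292, 146), (292, 152), (292, 158), (292, 164), (298, 140), (304, 140), (304, 200)]
```

The arm's image matches the starting closed picture, the bars' holes show in the tray at (250,158–182) and (280,158–182), and the tin and loupe have not moved. I am handing it in.

```bash
python3 -c "
from workcell import bot; print(bot.job_done())"
```

```text
the job is handed in; nothing more can be done
None
```

The job is handed in: I opened the keeper arm, checked a bar on the gauge, laid both bars present flat in the tray, and closed the arm over them. The tin and loupe did not move; the hand-in returned no verdict.

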